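# Line up the sample vials on the rail by height

### The job

The squat jar has been left on the vial rail where it does not belong: stand it in the blue tray at the end of the rail. Then fill the row: stand the four amber vials on the four black pads, one centred on each, in order of height with the shortest next to the blue tray and the tallest at the far end. Keep the jar and all the vials upright, and leave them standing free.

Things in the scene. Friction and masses are not known exactly. Their poses are not given: they have to be found in the camera images.
- vial46_mid (a point): The shortest of the four amber glass vials with a white cap, loose, standing upright: 46 mm tall in all, body 32 mm in diameter, the white cap (29 mm in diameter) being its top 14 mm. The point is on its axis, half-way up (23 mm above its flat foot); z points up. It starts on the bench (z = 0).
- vial62_mid (a point): The second shortest of the four amber glass vials with a white cap, loose, standing upright: 62 mm tall in all, body 32 mm in diameter, the white cap (29 mm in diameter) being its top 14 mm. The point is on its axis, half-way up (31 mm above its flat foot); z points up. It starts on the bench (z = 0).
- vial78_mid (a point): The second tallest of the four amber glass vials with a white cap, loose, standing upright: 78 mm tall in all, body 32 mm in diameter, the white cap (29 mm in diameter) being its top 14 mm. The point is on its axis, half-way up (39 mm above its flat foot); z points up. It starts on the bench (z = 0).
- vial94_mid (a point): The tallest of the four amber glass vials with a white cap, loose, standing upright: 94 mm tall in all, body 32 mm in diameter, the white cap (29 mm in diameter) being its top 14 mm. The point is on its axis, half-way up (47 mm above its flat foot); z points up. It starts on the bench (z = 0).
- jar_mid (a point): The squat amber jar with a white lid, loose, upright: 55 mm tall, 48 mm in diameter from foot to lid (clearly fatter than the vials). The point is on its axis, half-way up (27.5 mm above its foot); z points up. At the start it stands on one of the four pads.
- pad0: One of the four black rubber discs (60 mm in diameter, 3 mm thick) in a straight row, 75 mm apart, on the flat aluminium rail (85 x 292 mm, 12 mm high), all fixed. Which pad stands at which place in the row differs each time; the numbers mean nothing. Origin: centre of its underside, so its top is 3 mm higher, 15 mm above the bench; its y axis runs along the row.
- pad1: One of the four black rubber discs (60 mm in diameter, 3 mm thick) in a straight row, 75 mm apart, on the flat aluminium rail (85 x 292 mm, 12 mm high), all fixed. Which pad stands at which place in the row differs each time; the numbers mean nothing. Origin: centre of its underside, so its top is 3 mm higher, 15 mm above the bench; its y axis runs along the row.
- pad2: One of the four black rubber discs (60 mm in diameter, 3 mm thick) in a straight row, 75 mm apart, on the flat aluminium rail (85 x 292 mm, 12 mm high), all fixed. Which pad stands at which place in the row differs each time; the numbers mean nothing. Origin: centre of its underside, so its top is 3 mm higher, 15 mm above the bench; its y axis runs along the row.
- pad3: One of the four black rubber discs (60 mm in diameter, 3 mm thick) in a straight row, 75 mm apart, on the flat aluminium rail (85 x 292 mm, 12 mm high), all fixed. Which pad stands at which place in the row differs each time; the numbers mean nothing. Origin: centre of its underside, so its top is 3 mm higher, 15 mm above the bench; its y axis runs along the row.
- tray: The shallow blue square tray, fixed on the bench beside one end of the rail, in line with the pads: 110 x 110 mm, rim 10 mm high, 4 mm wall, floor 4 mm thick. Its centre is 97.5 mm from that of the nearest pad. Origin: centre of its underside, on the bench. At the other end of the rail is a white six-sided weighing dish instead.
Not all that is in view belongs to the job. Of the things shaped like the tray, the blue one is meant.

How it is judged:
By the outcome, as a careful person would: the job done as asked, in the order asked, and still so for the second after the job is handed in, with the robot touching nothing.
It also fails if it takes over 128 s, if anything falls off the work surface, if the arm or the gripper's body presses on something with over 40 N, if the wrist force passes 120 N, or if a joint passes its speed limit or range.

### The arm

A 6-joint arm with a two-finger parallel gripper is mounted at the origin on the work surface. World frame = base frame: x ahead of the robot, y to its left, z up, the work surface at z = 0. Lengths are in mm, angles in rad, forces in N, time in s.
With the tool pointing down it reaches from about 375 to 825 mm from the base axis. Payload 5.5 kg.
Tool frame: the origin (TCP) lies on the centre line of the jaws, within the pads' length; the fingertips stand 25 mm ahead of it and the grasp point (between the pads) lies 6 mm ahead of it; z points along the fingers, x is the direction in which the jaws open and shut, and the axes are right-handed (so a half turn about z gives the same grasp; the last joint's range is limited). The gripper opens to 85 mm and grips with 20 to 120 N. Pads are 22 mm wide; open, the fingers measure 114 mm over their backs; the gripper's body (76 mm by 85 mm) begins 54 mm behind the grasp point. The pads swing forward as they close: fully open they stand 13 mm farther back than shut.
Start: joints at [1.181, 0.314, -0.047, 1.21, 0, 1.571], TCP at [227.998, 554.988, 256.299] pointing down, gripper open.
Joint ranges: [-2.67, 2.67], [-0.69, 1.73], [-1.03, 1.25], [-2.08, 2.16], [-1.42, 1.45], [-3.14, 3.14]. Speed limits (rad/s): [2.39, 2.39, 3.01, 3.14, 3.14, 3.14].

### API

Orientations are given as a 3x3 rotation matrix whose columns are the frame's x, y, z axes.
In Python, from rig import arm gives the robot as it stands.
- The arm moves only by the tool apply_moves, never from a script. Its arguments are lists of equal length, an entry for each row: "translation": the shift along the world's x, y, z in mm, a list of three; "twist": the turn about the world's z in rad; "grip": the closure, from -1 (fully open) to 1 (shut). A call has exactly 5 rows; each row is the pose to reach, as a shift and turn from the pose commanded when the call began; what a row does not reach only later rows make up. A row lasts 1/12 s, in which the tool goes at most 41.7 mm and 7.16 degrees, less where a joint would pass 70% of its speed; a pose out of reach is approached as far as the arm can. A call with a gripper value outside its range is refused whole. The fingers move at their own pace and stop on an object; the grip force is fixed at half the most. Time passes only in rows, so rows that repeat a pose let the fingers close, or fill a call up. It gives the time, the measured TCP pose, the force and the opening at its end, in the units of the state.
- arm.get_state(): the state, without advancing time (a new reading comes with each control period).
- arm.grab_frame(name): name is "scene" or "side" or "wrist"; returns a dict with "pixels" (420x560x3 uint8, red, green, blue), "camera_matrix" (3x3 intrinsics, pixels), "R" (3x3) and "t" (3): a world point X has camera coordinates R X + t. Camera axes: x right, y down, z forward; pixel columns grow to the right and rows downward; lengths in mm; the calibration is good to about 2 mm. A picture is of the moment at which its call begins. There is no depth.
- arm.sign_off(): hands the job in, once; it reports no verdict.
The state is a dict: "time_s": time; "q": joint angles; "qd": joint speeds; "joint_efforts": joint torques, N m; "tcp_pos": TCP position; "tool_rot": TCP orientation; "force": force on the tool from outside, world axes, zero at the start; "wrist_torque": the same for the moment, N m; "width": finger opening in mm.
Only numpy, scipy, OpenCV 4.12 (cv2) and the standard library are available. Lean on these libraries where they do the work, as an engineer would, in place of code of your own. Each camera call takes 0.05 s, during which the arm holds its last target. There are 200 camera calls.

## Working session

There is one attempt and no reset: what is moved stays moved. The work goes in short steps, Python scripts to look and compute and a tool call to move; the robot and the scene stay as the last step left them, time stands still between calls to the robot, and variables do not carry over. Pictures are saved under pics/ and viewed, about 12 in all and at most 16, crops included, and the job is handed in when it is done.

Besides the shell and the picture viewer there is one more tool, called after "Call:" as a command line: name --pt "numbers of a row" for each row, then --argument value for the rest. apply_moves: Moves the arm, as the interface text tells. Its arguments: {"type":"object","properties":{"translation":{"type":"array","items":{"type":"array","items":{"type":"number"}}},"twist":{"type":"array","items":{"type":"number"}},"grip":{"type":"array","items":{"type":"number"}}},"required":["translation","twist","grip"]}

```bash
mkdir -p pics; ls; python3 - <<'E'
from rig import arm
import cv2,numpy as np
s=arm.get_state(); print(s['time_s'],s['tcp_pos'],s['tool_rot'],s['width'])
for n in("scene","side"):
    f=arm.grab_frame(n); cv2.imwrite(f"pics/{n}0.png",f["pixels"][:,:,::-1])
    np.savez(f"pics/{n}0.npz",**f); print(n,f["camera_matrix"],f["R"],f["t"])
E
```

```text
pics
0.0 [227.78303277 554.51909356 255.4457756 ] [[ 3.79995200e-01  9.24988238e-01 -6.38041621e-04]
 [ 9.24986950e-01 -3.79995736e-01 -1.54380377e-03]
 [-1.67045343e-03 -3.54214792e-06 -9.99998605e-01]] 85.114692456351
scene [[389.46434414   0.         276.10918068]
 [  0.         389.46434414 209.24546266]
 [  0.           0.           1.        ]] [[-0.63598852  0.77163069  0.01023142]
 [ 0.58984073  0.49461843 -0.63831068]
 [-0.49760076 -0.39992335 -0.76971085]] [ 395.59387253 -229.09163783 1142.895501  ]
side [[515.23567834   0.         275.72808671]
 [  0.         515.23567834 212.70867646]
 [  0.           0.           1.        ]] [[ 0.87801737 -0.47859725 -0.00549257]
 [-0.26084485 -0.46885189 -0.84388261]
 [ 0.4013047   0.7423763  -0.53649974]] [-493.79605725  158.31959778 1388.36554683]
```

View pics/scene0.png

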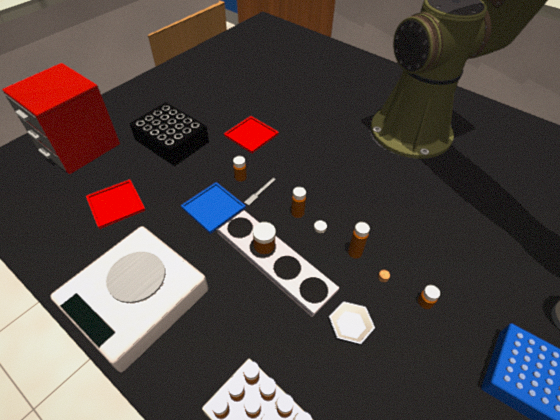

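View pics/side0.png

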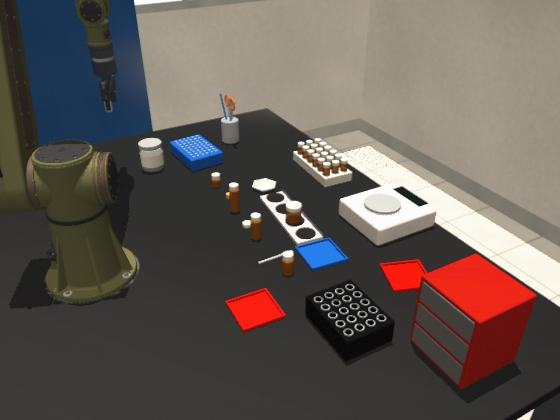

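The jar, at scene (263,238) and side (294,212), is the fat one on the pad second from the blue tray. The blue tray is at scene (213,207) and side (321,253); the red trays at scene (251,133) and (115,203) are decoys.

The vials are at scene (239,167), (299,200), (360,240) and (429,296). Things that could be mistaken for them are the loose white cap (320,227), the orange cap (385,275) and the rack vials (250,380). Next I'll measure by triangulation.

```bash
cat > h.py <<'E'
import numpy as np,cv2
def ray(f,u,v):
    d=f["R"].T@np.linalg.solve(f["camera_matrix"],[u,v,1.]); return -f["R"].T@f["t"],d
def onz(f,u,v,z):
    o,d=ray(f,u,v); return o+d*(z-o[2])/d[2]
def tri(f,p,g,q):
    o,d=ray(f,*p);a,e=ray(g,*q)
    s=np.linalg.lstsq(np.c_[d,-e],a-o,rcond=None)[0]
    P=o+s[0]*d;Q=a+s[1]*e; return (P+Q)/2,np.linalg.norm(P-Q)
def proj(f,X):
    c=f["R"]@np.array(X,float)+f["t"]; p=f["camera_matrix"]@c; return p[:2]/p[2]
def blob(mask,seed,r=None):
    m=mask.astype(np.uint8)
    if r: w=np.zeros_like(m); cv2.circle(w,seed,r,1,-1); m=m*w
    n,l,s,c=cv2.connectedComponentsWithStats(m)
    k=min((i for i in range(1,n) if s[i][4]>=6),key=lambda i:np.hypot(*(c[i]-seed)))
    return c[k],s[k]
def masks(f):
    p=f["pixels"].astype(int); r,g,b=p[...,0],p[...,1],p[...,2]; h=p.max(2)-p.min(2)
    return dict(white=(p.min(2)>110)&(h<50),blue=(b>r+60)&(b>80),dark=(p.max(2)<60),amber=(r>b+30)&(r>g+20)&(r<190))
E
python3 - <<'E'
from h import *
S=dict(np.load("pics/scene0.npz"));D=dict(np.load("pics/side0.npz"))
ms,md=masks(S),masks(D)
for n,a,b in[("A",(239,160),(288,256)),("B",(299,192),(256,218)),("C",(361,229),(234,187)),("D",(431,291),(216,177)),("jar",(264,229),(294,207))]:
    p,sp=blob(ms["white"],a,14);q,sq=blob(md["white"],b,12)
    X,e=tri(S,p,D,q); print(n,p.round(1),sp[4],q.round(1),sq[4],X.round(1),round(e,1))
    p,sp=blob(ms["amber"],(int(p[0]),int(p[1])+12),25);q,sq=blob(md["amber"],(int(q[0]),int(q[1])+10),22)
    X,e=tri(S,p,D,q); print("  body",sp,sq,X.round(1),round(e,1))
for n,a in[("p0",(240,227)),("p2",(287,267)),("p3",(314,290))]:
    p,s=blob(ms["dark"],a,17); print(n,p.round(1),s,onz(S,*p,15).round(1))
for n,a in[("p0",(305,233)),("p3",(275,197))]:
    p,s=blob(md["dark"],a,13); print(n,p.round(1),s,onz(D,*p,15).round(1))
p,s=blob(ms["blue"],(213,207),40);print("tray",onz(S,*p,5).round(1),s)
p,s=blob(md["blue"],(321,253),40);print("tray",onz(D,*p,5).round(1),s)
c=np.hstack([cv2.resize(S["pixels"][140:330,180:460],None,fx=2,fy=2,interpolation=2)]);cv2.imwrite("pics/crop0.png",c[:,:,::-1])
E
```

```text
A [238.7 159.9] 87 [286.6 254.6] 114 [ 456.9 -256.3   58.4] 2.5
  body [233 164  14  17 174] [282 258  12  18 177] [ 459.3 -255.2   16.3] 0.5
B [299.  191.4] 110 [255.1 215.8] 73 [457.7 -69.1  74. ] 0.2
  body [292 195  14  23 242] [250 219  12  21 194] [459.8 -66.3  24.4] 1.5
C [362.  227.4] 140 [233.1 185.3] 61 [465.9  99.   89.6] 0.6
  body [349 230  20  29 336] [226 189  14  24 225] [468.  102.4  33.1] 3.8
D [431.9 291.4] 170 [215.1 174.9] 49 [476.1 274.9  41.1] 1.0
  body [418 290  20  19 167] [211 178  10  10  81] [479.2 276.9   8.1] 4.0
jar [262.7 230.4] 401 [292.4 205.1] 175 [588.2 -62.5  67. ] 4.5
  body [254 238  21  16 213] [286 211  15  13 171] [594.4 -55.2  19. ] 3.4
p0 [239.5 227.2] [228 218  24  19 358] [ 588.8 -136.4   15. ]
p2 [286.7 267.2] [274 256  26  23 462] [602.4  12.9  15. ]
p3 [313.3 289.7] [300 278  27  25 524] [609.2  87.4  15. ]
p0 [305.5 233.3] [297 228  18  11 149] [ 584.  -142.6   15. ]
p3 [275.3 193.8] [263 185  25  17 206] [615.9 101.2  15. ]
tray [ 579.  -235.4    5. ] [ 181  182   65   51 1726]
tray [ 577.7 -235.6    5. ] [ 295  237   53   34 1079]
```

View pics/crop0.png

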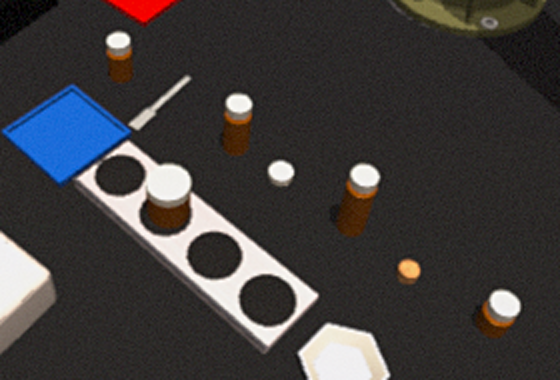

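The measured heights give A=62, B=78, C=94 and D=46. The pads lie along (0.091, 0.996), and the jar is on pad p1 at (595.6,-61.7). The crop confirms the choices: the jar is clearly fatter than the vials and the tray beside the rail is the blue one. I'm moving above the jar with the jaws across the row.

Call:
apply_moves --pt "18.4 -30.8 -1.8" --pt "36.8 -61.6 -3.6" --pt "55.2 -92.4 -5.4" --pt "73.6 -123.2 -7.2" --pt "92 -154 -9" --twist '[-0.064,-0.127,-0.191,-0.254,-0.318]' --grip '[-1,-1,-1,-1,-1]'

```text
time_s: 0.52
tcp_pos: [320.3, 399.3, 246.8]
tool_rot: [[0.652, 0.758, -0.0], [0.758, -0.652, -0.001], [-0.001, 0.0, -1.0]]
force: [0.7, 0.5, 0.9]
width: 85.3
```

Call:
apply_moves --pt "18.4 -30.8 -1.8" --pt "36.8 -61.6 -3.6" --pt "55.2 -92.4 -5.4" --pt "73.6 -123.2 -7.2" --pt "92 -154 -9" --twist '[-0.064,-0.127,-0.191,-0.254,-0.318]' --grip '[-1,-1,-1,-1,-1]'

```text
time_s: 0.93
tcp_pos: [412.3, 245.3, 238.0]
tool_rot: [[0.857, 0.516, -0.0], [0.516, -0.857, -0.0], [-0.0, -0.0, -1.0]]
force: [0.6, 0.2, -0.6]
width: 85.5
```

Call:
apply_moves --pt "18.4 -30.8 -1.8" --pt "36.8 -61.6 -3.6" --pt "55.2 -92.4 -5.4" --pt "73.6 -123.2 -7.2" --pt "92 -154 -9" --twist '[-0.064,-0.127,-0.191,-0.254,-0.318]' --grip '[-1,-1,-1,-1,-1]'

```text
time_s: 1.35
tcp_pos: [504.3, 91.2, 229.0]
tool_rot: [[0.975, 0.222, -0.0], [0.222, -0.975, -0.0], [-0.0, -0.0, -1.0]]
force: [1.0, -0.1, 0.4]
width: 85.1
```

Call:
apply_moves --pt "18.4 -30.8 -1.8" --pt "36.8 -61.6 -3.6" --pt "55.2 -92.4 -5.4" --pt "73.6 -123.2 -7.2" --pt "92 -154 -9" --twist '[-0.064,-0.127,-0.191,-0.254,-0.318]' --grip '[-1,-1,-1,-1,-1]'

```text
time_s: 1.77
tcp_pos: [596.3, -62.8, 219.8]
tool_rot: [[0.996, -0.094, -0.001], [-0.094, -0.996, 0.0], [-0.001, -0.0, -1.0]]
force: [1.3, -0.1, -0.1]
width: 85.3
```

```bash
cat > snap.py <<'E'
import sys; from rig import arm; from h import *
f=arm.grab_frame("wrist"); np.savez(f"pics/{sys.argv[1]}.npz",**f); cv2.imwrite(f"pics/{sys.argv[1]}.png",f["pixels"][:,:,::-1])
s=arm.get_state(); print(s["tcp_pos"].round(1)); print(f["R"].round(3),(-f["R"].T@f["t"]).round(1),f["camera_matrix"][0,0])
for n,X in dict(p0=(588.8,-136.4,15),p1=(595.6,-61.7,15),p2=(602.4,12.9,15),p3=(609.2,87.4,15),jartop=(595.6,-61.7,70),tray=(579.5,-234.5,5)).items(): print(n,proj(f,X).round(0))
E
python3 snap.py w1
```

```text
[599.3 -68.1 219.2]
[[ 0.996 -0.093 -0.001]
 [-0.088 -0.946  0.312]
 [-0.03  -0.31  -0.95 ]] [603.3  17.  335.6] 300.23843704425485
p0 [274. 253.]
p1 [274. 191.]
p2 [274. 119.]
p3 [274.  36.]
jartop [274. 205.]
tray [274. 318.]
```

View pics/w1.png

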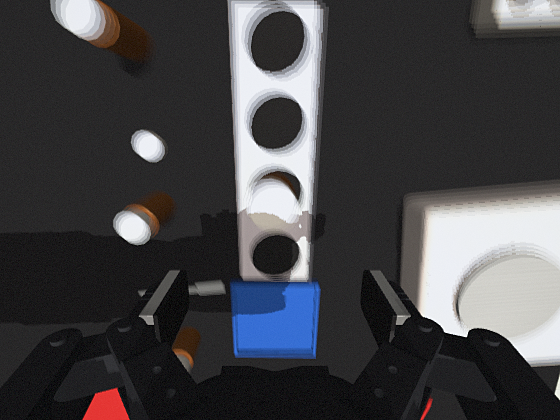

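The wrist view agrees with the map, but the arm was still settling and the picture is blurred. The row is at column ~275, with the jar lid at (274,200) and the tray at (276,318). I'll settle and re-measure.

Call:
apply_moves --pt "0 0 0" --pt "0 0 0" --pt "0 0 0" --pt "0 0 0" --pt "0 0 0" --twist '[0,0,0,0,0]' --grip '[-1,-1,-1,-1,-1]'

```text
time_s: 2.23
tcp_pos: [595.6, -59.9, 220.5]
tool_rot: [[0.996, -0.089, -0.0], [-0.089, -0.996, 0.0], [-0.0, -0.0, -1.0]]
force: [1.1, -1.1, 0.4]
width: 85.1
```

```bash
python3 snap.py w2; python3 - <<'E'
from h import *
f=dict(np.load("pics/w2.npz")); m=masks(f)
p=f["pixels"].astype(int)
for n,X in dict(p0=(588.8,-136.4,15),p2=(602.4,12.9,15),p3=(609.2,87.4,15)).items():
    u=proj(f,X).astype(int); c,s=blob(p.max(2)<80,tuple(int(i) for i in u),38); print(n,c,s,onz(f,*c,15).round(1))
u=tuple(int(i) for i in proj(f,(579.5,-234.5,5)));c,s=blob(m["blue"],u,60);print("tray",c,s,onz(f,*c,6).round(1))
E
```

```text
[595.7 -59.9 220.6]
[[ 0.996 -0.088  0.   ]
 [-0.084 -0.946  0.312]
 [-0.027 -0.311 -0.95 ]] [602.   19.9 336.3] 300.23843704425485
p0 [275. 255.]
p1 [275. 193.]
p2 [275. 122.]
p3 [276.  39.]
jartop [275. 208.]
tray [274. 319.]
p0 [273.56122449 252.7585034 ] [ 249  230   50   47 1764] [ 587.5 -133.8   15. ]
p2 [273.87358916 120.75206922] [ 246   91   57   60 2658] [601.   14.2  15. ]
p3 [274.06589492  38.64618581] [ 243    4   63   70 3369] [607.8  88.1  15. ]
tray [273.58483876 317.3724464 ] [ 230  283   88   72 5923] [ 578.8 -230.6    6. ]
```

View pics/w2.png

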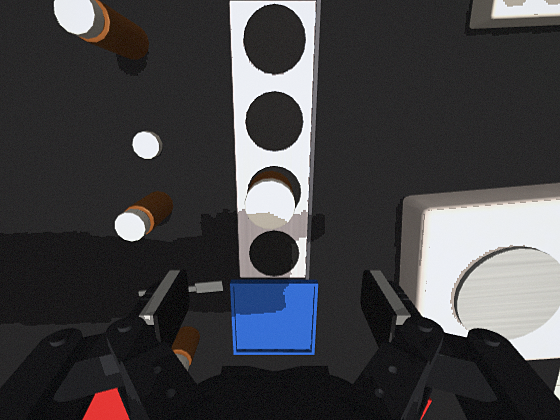

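The sharp wrist view shows the jar lid at (270,201), free pads at (274,253), (274,121) and (274,39), and the tray at (274,317). Combining the views gives p0 (588.1,-135.8), p1 (594.9,-61.1), p2 (601.7,13.6), p3 (608.5,88.3) and tray (579.3,-232.9). I'll grasp the jar at about (592,-61).

Call:
apply_moves --pt "-2 0 -36" --pt "-4 0 -75" --pt "-4 0 -110" --pt "-4 0 -145" --pt "-4 0 -170" --twist '[0,0,0,0,0]' --grip '[-1,-1,-1,-1,-1]'

```text
time_s: 2.7
tcp_pos: [590.3, -60.1, 47.7]
tool_rot: [[0.996, -0.09, -0.002], [-0.09, -0.996, 0.0], [-0.002, -0.0, -1.0]]
force: [-0.5, -0.1, -0.2]
width: 85.4
```

Call:
apply_moves --pt "0 0 0" --pt "0 0 0" --pt "0 0 0" --pt "0 0 0" --pt "0 0 0" --twist '[0,0,0,0,0]' --grip '[-1,-0.6,-0.2,0.2,0.6]'

```text
time_s: 3.12
tcp_pos: [594.0, -61.0, 53.1]
tool_rot: [[0.996, -0.091, 0.004], [-0.091, -0.996, -0.0], [0.004, -0.0, -1.0]]
force: [-0.4, -0.2, 6.2]
width: 46.9
```

Call:
apply_moves --pt "0 0 0" --pt "0 0 0" --pt "0 0 0" --pt "0 0 0" --pt "0 0 0" --twist '[0,0,0,0,0]' --grip '[1,1,1,1,1]'

```text
time_s: 3.53
tcp_pos: [594.0, -61.1, 53.1]
tool_rot: [[0.996, -0.091, 0.004], [-0.091, -0.996, -0.0], [0.004, -0.0, -1.0]]
force: [-1.5, 1.8, 6.6]
width: 47.0
```

Call:
apply_moves --pt "0 0 10" --pt "0 0 25" --pt "0 0 40" --pt "0 0 50" --pt "0 0 50" --twist '[0,0,0,0,0]' --grip '[1,1,1,1,1]'

```text
time_s: 3.95
tcp_pos: [594.2, -61.3, 103.8]
tool_rot: [[0.996, -0.091, 0.005], [-0.091, -0.996, -0.001], [0.005, 0.0, -1.0]]
force: [0.2, -0.1, -1.0]
width: 46.7
```

Call:
apply_moves --pt "-1 -10 0" --pt "-2 -25 0" --pt "-4 -45 0" --pt "-5 -65 0" --pt "-7 -85 0" --twist '[0,0,0,0,0]' --grip '[1,1,1,1,1]'

```text
time_s: 4.37
tcp_pos: [584.1, -147.3, 99.3]
tool_rot: [[0.996, -0.091, -0.002], [-0.091, -0.996, 0.0], [-0.002, 0.0, -1.0]]
force: [1.1, 0.3, -1.0]
width: 47.4
```

Call:
apply_moves --pt "-2 -20 0" --pt "-4 -42 0" --pt "-5 -65 0" --pt "-6 -80 0" --pt "-6 -87 0" --twist '[0,0,0,0,0]' --grip '[1,1,1,1,1]'

```text
time_s: 4.78
tcp_pos: [578.0, -235.3, 99.4]
tool_rot: [[0.996, -0.093, -0.001], [-0.093, -0.996, -0.0], [-0.001, 0.0, -1.0]]
force: [0.1, 0.4, -1.1]
width: 46.7
```

Call:
apply_moves --pt "0 0 0" --pt "0 0 -12" --pt "0 0 -28" --pt "0 0 -42" --pt "0 0 -50" --twist '[0,0,0,0,0]' --grip '[1,1,1,1,1]'

```text
time_s: 5.2
tcp_pos: [577.8, -231.1, 47.8]
tool_rot: [[0.996, -0.089, -0.003], [-0.089, -0.996, 0.002], [-0.003, -0.001, -1.0]]
force: [-0.6, 0.3, -1.6]
width: 46.8
```

Call:
apply_moves --pt "0 0 -3" --pt "0 0 -6" --pt "0 0 -8" --pt "0 0 -9" --pt "0 0 -9" --twist '[0,0,0,0,0]' --grip '[1,1,1,1,1]'

```text
time_s: 5.62
tcp_pos: [579.5, -232.9, 42.2]
tool_rot: [[0.996, -0.091, 0.001], [-0.091, -0.996, -0.0], [0.001, 0.0, -1.0]]
force: [-0.6, -0.7, -0.3]
width: 47.2
```

Call:
apply_moves --pt "0 0 0" --pt "0 0 0" --pt "0 0 0" --pt "0 0 0" --pt "0 0 0" --twist '[0,0,0,0,0]' --grip '[0.2,-0.2,-0.5,-0.8,-1]'

```text
time_s: 6.03
tcp_pos: [579.2, -233.2, 41.5]
tool_rot: [[0.996, -0.091, 0.0], [-0.091, -0.996, -0.0], [0.0, 0.0, -1.0]]
force: [1.0, 0.8, 0.7]
width: 83.8
```

Call:
apply_moves --pt "0 0 0" --pt "0 0 15" --pt "0 0 40" --pt "0 0 80" --pt "0 0 120" --twist '[0,0,0,0,0]' --grip '[-1,-1,-1,-1,-1]'

```text
time_s: 6.45
tcp_pos: [577.7, -232.5, 161.3]
tool_rot: [[0.996, -0.091, -0.003], [-0.091, -0.996, 0.001], [-0.003, -0.001, -1.0]]
force: [1.2, -0.5, -0.3]
width: 85.4
```

Call:
apply_moves --pt "-25 -5 30" --pt "-60 -12 60" --pt "-95 -20 60" --pt "-121 -23 60" --pt "-121 -23 60" --twist '[0,0,0,0,0]' --grip '[-1,-1,-1,-1,-1]'

```text
time_s: 6.87
tcp_pos: [453.7, -256.3, 222.2]
tool_rot: [[0.996, -0.094, -0.002], [-0.094, -0.996, -0.0], [-0.002, 0.001, -1.0]]
force: [-1.1, -0.6, -0.6]
width: 85.5
```

Call:
apply_moves --pt "0 0 0" --pt "0 0 0" --pt "0 0 0" --pt "0 0 0" --pt "0 0 0" --twist '[0,0,0,0,0]' --grip '[-1,-1,-1,-1,-1]'

```text
time_s: 7.28
tcp_pos: [458.7, -255.8, 220.8]
tool_rot: [[0.996, -0.09, -0.0], [-0.09, -0.996, 0.0], [-0.001, -0.0, -1.0]]
force: [0.3, 0.5, 0.3]
width: 85.3
```

```bash
cat > cap.py <<'E'
# hover look: fit the cap's top rim -> axis position.  args: name x y height
import sys; from rig import arm; from h import *
n,x,y,z=sys.argv[1],*map(float,sys.argv[2:5])
f=arm.grab_frame("wrist"); np.savez(f"pics/{n}.npz",**f); s=arm.get_state()
u=proj(f,(x,y,z-7)).astype(int); c,b=blob(masks(f)["white"],tuple(int(i) for i in u),45)
m=proj(f,(x,y,z-7)); print(s["tcp_pos"].round(1),"pred",m.round(1),"blob",c.round(1),b, "at cap mid",onz(f,*c,z-7).round(1))
# expected centroid of a drawn-free cap outline: project the two rims' hull
X=np.array([x,y,0.])
for _ in range(3):
    a=np.linspace(0,6.28,60); P=np.array([proj(f,X+[14.5*np.cos(t),14.5*np.sin(t),h]) for t in a for h in(z,z-14)],np.float32)
    M=cv2.moments(cv2.convexHull(P)); e=np.array([M["m10"],M["m01"]])/M["m00"]
    X+=onz(f,*c,z-7)-onz(f,*e,z-7)
print("axis",X.round(1))
v=f["pixels"].copy(); cv2.circle(v,tuple(int(i) for i in c),3,(0,255,0),-1); cv2.imwrite(f"pics/{n}.png",v[:,:,::-1])
E
python3 cap.py wA 458 -256 62
```

```text
[ 458.6 -255.8  220.8] pred [274.4 201.5] blob [275.5 199.5] [261 184  30  31 733] at cap mid [ 459.3 -254.    55. ]
axis [ 459.3 -253.8    0. ]
```

View pics/wA.png

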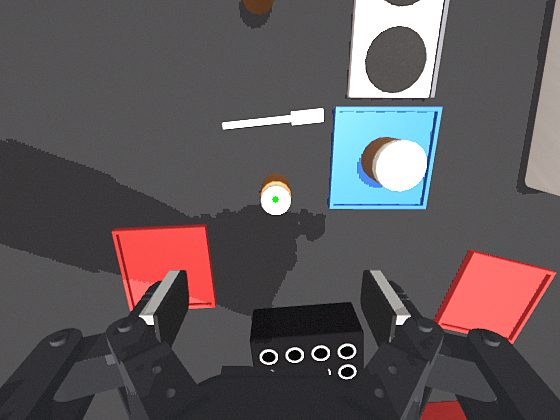

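The view shows the jar standing upright in the blue tray, at (395,165), and the 62 mm vial at (275,199). I'm picking up that vial.

Call:
apply_moves --pt "0 1.5 -36" --pt "1 1.5 -76" --pt "1 1.5 -116" --pt "1 1.5 -152" --pt "1 1.5 -179" --twist '[0,0,0,0,0]' --grip '[-1,-1,-1,-1,-0.8]'

```text
time_s: 7.75
tcp_pos: [457.9, -253.5, 39.2]
tool_rot: [[0.996, -0.09, -0.002], [-0.09, -0.996, 0.001], [-0.003, -0.001, -1.0]]
force: [1.3, 1.6, 0.9]
width: 77.4
```

Call:
apply_moves --pt "0 0 0" --pt "0 0 0" --pt "0 0 0" --pt "0 0 0" --pt "0 0 0" --twist '[0,0,0,0,0]' --grip '[-0.6,-0.3,0,0.2,0.4]'

```text
time_s: 8.17
tcp_pos: [460.9, -255.6, 44.8]
tool_rot: [[0.996, -0.091, 0.004], [-0.091, -0.996, -0.002], [0.004, 0.002, -1.0]]
force: [-0.2, -0.7, 3.3]
width: 30.0
```

Call:
apply_moves --pt "0 0 0" --pt "0 0 0" --pt "0 0 0" --pt "0 0 0" --pt "0 0 0" --twist '[0,0,0,0,0]' --grip '[0.7,1,1,1,1]'

```text
time_s: 8.58
tcp_pos: [461.0, -255.6, 44.8]
tool_rot: [[0.996, -0.091, 0.004], [-0.091, -0.996, -0.002], [0.004, 0.002, -1.0]]
force: [0.3, 0.4, 6.3]
width: 30.3
```

Call:
apply_moves --pt "0 0 10" --pt "0 0 30" --pt "0 0 60" --pt "0 0 90" --pt "0 0 100" --twist '[0,0,0,0,0]' --grip '[1,1,1,1,1]'

```text
time_s: 9.0
tcp_pos: [461.3, -255.8, 147.9]
tool_rot: [[0.996, -0.091, 0.006], [-0.091, -0.996, -0.003], [0.006, 0.003, -1.0]]
force: [1.5, -0.1, 0.0]
width: 30.2
```

Call:
apply_moves --pt "8 11 5" --pt "22 31 10" --pt "38 54 10" --pt "54 77 10" --pt "68 97 10" --twist '[0,0,0,0,0]' --grip '[1,1,1,1,1]'

```text
time_s: 9.42
tcp_pos: [528.0, -156.4, 153.4]
tool_rot: [[0.996, -0.091, 0.002], [-0.091, -0.996, -0.0], [0.002, 0.0, -1.0]]
force: [0.3, 0.8, -0.5]
width: 30.2
```

Call:
apply_moves --pt "16 23 0" --pt "32 46 0" --pt "50 71 0" --pt "62 88 0" --pt "68 96.5 0" --twist '[0,0,0,0,0]' --grip '[1,1,1,1,1]'

```text
time_s: 9.83
tcp_pos: [596.5, -58.8, 153.0]
tool_rot: [[0.996, -0.089, 0.002], [-0.089, -0.996, 0.001], [0.001, -0.001, -1.0]]
force: [-0.2, 0.1, -1.0]
width: 30.4
```

Call:
apply_moves --pt "0 0 0" --pt "0 0 -15" --pt "0 0 -40" --pt "0 0 -65" --pt "0 0 -78" --twist '[0,0,0,0,0]' --grip '[1,1,1,1,1]'

```text
time_s: 10.25
tcp_pos: [592.5, -62.3, 72.0]
tool_rot: [[0.996, -0.092, -0.003], [-0.092, -0.996, -0.0], [-0.003, 0.001, -1.0]]
force: [-0.8, 0.7, -0.7]
width: 30.2
```

Call:
apply_moves --pt "0 0 -4" --pt "0 0 -8" --pt "0 0 -11" --pt "0 0 -13" --pt "0 0 -13" --twist '[0,0,0,0,0]' --grip '[1,1,1,1,1]'

```text
time_s: 10.67
tcp_pos: [595.4, -61.4, 61.9]
tool_rot: [[0.996, -0.091, 0.001], [-0.091, -0.996, -0.0], [0.001, 0.0, -1.0]]
force: [1.3, 0.3, -0.8]
width: 30.5
```

Call:
apply_moves --pt "0 0 -1" --pt "0 0 -1.5" --pt "0 0 -1.5" --pt "0 0 -1.5" --pt "0 0 -1.5" --twist '[0,0,0,0,0]' --grip '[1,1,1,0.8,0.4]'

```text
time_s: 11.08
tcp_pos: [595.1, -61.0, 60.0]
tool_rot: [[0.996, -0.091, 0.0], [-0.091, -0.996, -0.0], [0.0, 0.0, -1.0]]
force: [1.0, -1.2, -0.8]
width: 30.2
```

Call:
apply_moves --pt "0 0 0" --pt "0 0 0" --pt "0 0 0" --pt "0 0 0" --pt "0 0 0" --twist '[0,0,0,0,0]' --grip '[0.2,-0.2,-0.6,-1,-1]'

```text
time_s: 11.5
tcp_pos: [595.0, -61.0, 59.8]
tool_rot: [[0.996, -0.091, 0.0], [-0.091, -0.996, 0.0], [0.0, -0.0, -1.0]]
force: [-0.0, 0.2, 0.6]
width: 80.3
```

Call:
apply_moves --pt "0 0 10" --pt "0 0 40" --pt "0 0 80" --pt "0 0 120" --pt "0 0 160" --twist '[0,0,0,0,0]' --grip '[-1,-1,-1,-1,-1]'

```text
time_s: 11.92
tcp_pos: [594.5, -61.0, 222.2]
tool_rot: [[0.996, -0.091, -0.0], [-0.091, -0.996, 0.0], [-0.0, -0.0, -1.0]]
force: [0.9, 0.3, 0.1]
width: 85.4
```

Call:
apply_moves --pt "0 0 0" --pt "0 0 0" --pt "0 0 0" --pt "0 0 0" --pt "0 0 0" --twist '[0,0,0,0,0]' --grip '[-1,-1,-1,-1,-1]'

```text
time_s: 12.33
tcp_pos: [593.9, -60.9, 218.2]
tool_rot: [[0.996, -0.091, -0.003], [-0.091, -0.996, 0.0], [-0.003, -0.0, -1.0]]
force: [-0.4, -0.0, -0.1]
width: 85.5
```

```bash
python3 cap.py wP1 594.9 -61.1 77
```

```text
[594.  -60.9 218.2] pred [276.6 206.6] blob [274.2 207.9] [ 238  161   73   84 3408] at cap mid [592.6 -62.1  70. ]
axis [592.6 -61.9   0. ]
```

View pics/wP1.png

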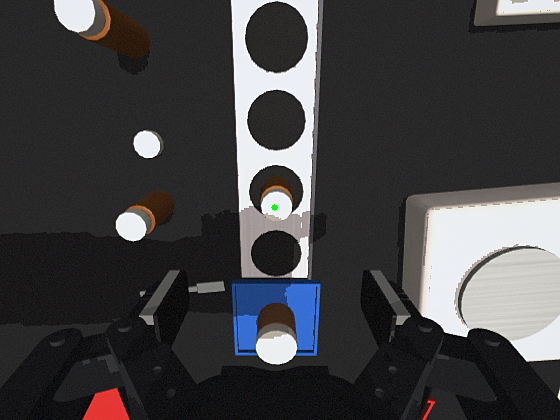

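The 62 vial stands on p1 with its cap at (276,206), against a predicted (276.6,206.6), so it is centred. The blob fit merged with the rail, so I'm relying on the picture here. Next is the 78 mm vial.

Call:
apply_moves --pt "-20 -1 0" --pt "-50 -3 0" --pt "-85 -5 0" --pt "-117 -6 0" --pt "-137 -7 0" --twist '[0,0,0,0,0]' --grip '[-1,-1,-1,-1,-1]'

```text
time_s: 12.8
tcp_pos: [454.1, -67.8, 218.4]
tool_rot: [[0.996, -0.091, -0.004], [-0.091, -0.996, 0.0], [-0.004, -0.0, -1.0]]
force: [-0.1, -1.1, 0.3]
width: 85.4
```

Call:
apply_moves --pt "0 0 0" --pt "0 0 0" --pt "0 0 0" --pt "0 0 0" --pt "0 0 0" --twist '[0,0,0,0,0]' --grip '[-1,-1,-1,-1,-1]'

```text
time_s: 13.22
tcp_pos: [458.9, -68.0, 219.6]
tool_rot: [[0.996, -0.091, -0.0], [-0.091, -0.996, 0.0], [-0.0, -0.0, -1.0]]
force: [0.1, -0.3, -0.2]
width: 85.3
```

```bash
python3 cap.py wB 458 -68 78
```

```text
[458.7 -68.  219.5] pred [274.1 206.4] blob [275.5 205.5] [260 191  32  30 753] at cap mid [459.4 -67.2  71. ]
axis [459.4 -67.    0. ]
```

Call:
apply_moves --pt "0 0 -36" --pt "1 0.3 -76" --pt "1 0.3 -112" --pt "1 0.3 -145" --pt "1 0.3 -169" --twist '[0,0,0,0,0]' --grip '[-1,-1,-1,-1,-0.8]'

```text
time_s: 13.68
tcp_pos: [457.9, -67.4, 47.9]
tool_rot: [[0.996, -0.091, -0.003], [-0.091, -0.996, 0.0], [-0.003, -0.0, -1.0]]
force: [-1.1, -0.4, -0.8]
width: 77.1
```

Call:
apply_moves --pt "0 0 0" --pt "0 0 0" --pt "0 0 0" --pt "0 0 0" --pt "0 0 0" --twist '[0,0,0,0,0]' --grip '[-0.6,-0.3,0,0.2,0.4]'

```text
time_s: 14.1
tcp_pos: [460.8, -68.0, 52.8]
tool_rot: [[0.996, -0.091, 0.004], [-0.091, -0.996, -0.0], [0.004, 0.0, -1.0]]
force: [0.3, 0.4, 3.2]
width: 30.8
```

Call:
apply_moves --pt "0 0 0" --pt "0 0 0" --pt "0 0 0" --pt "0 0 0" --pt "0 0 0" --twist '[0,0,0,0,0]' --grip '[0.7,1,1,1,1]'

```text
time_s: 14.52
tcp_pos: [460.8, -68.0, 52.8]
tool_rot: [[0.996, -0.091, 0.004], [-0.091, -0.996, -0.001], [0.004, 0.0, -1.0]]
force: [-1.5, 0.2, 6.3]
width: 30.8
```

Call:
apply_moves --pt "0 0 10" --pt "0 0 30" --pt "0 0 60" --pt "0 0 90" --pt "0 0 100" --twist '[0,0,0,0,0]' --grip '[1,1,1,1,1]'

```text
time_s: 14.93
tcp_pos: [461.4, -68.1, 156.0]
tool_rot: [[0.996, -0.091, 0.007], [-0.091, -0.996, -0.001], [0.007, 0.0, -1.0]]
force: [0.7, -0.4, -0.0]
width: 30.8
```

Call:
apply_moves --pt "12 7 5" --pt "35 20 10" --pt "62 36 10" --pt "90 52 10" --pt "112 65 10" --twist '[0,0,0,0,0]' --grip '[1,1,1,1,1]'

```text
time_s: 15.35
tcp_pos: [573.0, -1.7, 161.9]
tool_rot: [[0.996, -0.091, 0.002], [-0.091, -0.996, 0.0], [0.002, -0.0, -1.0]]
force: [0.3, 0.5, -0.1]
width: 30.9
```

Call:
apply_moves --pt "15 8 0" --pt "25 13 0" --pt "31 16.3 0" --pt "31 16.3 0" --pt "31 16.3 -15" --twist '[0,0,0,0,0]' --grip '[1,1,1,1,1]'

```text
time_s: 15.77
tcp_pos: [603.7, 13.6, 148.5]
tool_rot: [[0.996, -0.091, 0.004], [-0.091, -0.996, -0.0], [0.004, -0.0, -1.0]]
force: [0.5, 0.8, -0.4]
width: 30.3
```

Call:
apply_moves --pt "0 0 -20" --pt "0 0 -40" --pt "0 0 -55" --pt "0 0 -65" --pt "0 0 -72" --twist '[0,0,0,0,0]' --grip '[1,1,1,1,1]'

```text
time_s: 16.18
tcp_pos: [600.7, 13.1, 72.9]
tool_rot: [[0.996, -0.091, -0.002], [-0.091, -0.996, -0.0], [-0.002, 0.0, -1.0]]
force: [0.1, 0.2, -1.1]
width: 30.2
```

Call:
apply_moves --pt "0 0 0" --pt "0 0 0" --pt "0 0 0" --pt "0 0 0" --pt "0 0 0" --twist '[0,0,0,0,0]' --grip '[1,1,1,1,1]'

```text
time_s: 16.6
tcp_pos: [602.7, 13.6, 74.7]
tool_rot: [[0.996, -0.091, 0.002], [-0.091, -0.996, 0.0], [0.002, -0.0, -1.0]]
force: [-0.7, 0.3, -0.2]
width: 30.9
```

Call:
apply_moves --pt "0 0 -2" --pt "0 0 -4" --pt "-0.5 0 -5.5" --pt "-0.5 0 -5.5" --pt "-0.5 0 -5.5" --twist '[0,0,0,0,0]' --grip '[1,1,1,1,1]'

```text
time_s: 17.02
tcp_pos: [601.3, 13.6, 68.1]
tool_rot: [[0.996, -0.091, -0.0], [-0.091, -0.996, -0.0], [-0.0, 0.0, -1.0]]
force: [0.2, -0.5, -0.9]
width: 30.5
```

Call:
apply_moves --pt "0 0 0" --pt "0 0 -0.5" --pt "0 0 -0.5" --pt "0 0 -0.5" --pt "0 0 -0.5" --twist '[0,0,0,0,0]' --grip '[0.8,0.4,0,-0.4,-0.8]'

```text
time_s: 17.43
tcp_pos: [601.5, 13.6, 67.8]
tool_rot: [[0.996, -0.091, 0.0], [-0.091, -0.996, 0.0], [0.0, -0.0, -1.0]]
force: [-0.4, -0.2, 0.5]
width: 65.4
```

Call:
apply_moves --pt "0 0 0" --pt "0 0 10" --pt "0 0 40" --pt "0 0 80" --pt "0 0 120" --twist '[0,0,0,0,0]' --grip '[-1,-1,-1,-1,-1]'

```text
time_s: 17.85
tcp_pos: [600.4, 13.6, 189.0]
tool_rot: [[0.996, -0.091, -0.002], [-0.091, -0.996, -0.0], [-0.002, 0.0, -1.0]]
force: [0.9, 0.4, 0.2]
width: 85.2
```

Call:
apply_moves --pt "-10 5 30" --pt "-40 26 42" --pt "-72 46 42" --pt "-104 66 42" --pt "-136 86 42" --twist '[0,0,0,0,0]' --grip '[-1,-1,-1,-1,-1]'

```text
time_s: 18.27
tcp_pos: [464.4, 100.2, 231.0]
tool_rot: [[0.996, -0.092, 0.002], [-0.092, -0.996, 0.001], [0.002, -0.001, -1.0]]
force: [0.8, 0.7, -0.1]
width: 85.4
```

Call:
apply_moves --pt "0 0 0" --pt "0 0 0" --pt "0 0 0" --pt "0 0 0" --pt "0 0 0" --twist '[0,0,0,0,0]' --grip '[-1,-1,-1,-1,-1]'

```text
time_s: 18.68
tcp_pos: [466.5, 99.2, 230.0]
tool_rot: [[0.996, -0.092, 0.001], [-0.092, -0.996, -0.0], [0.001, -0.0, -1.0]]
force: [-0.1, -0.7, -0.2]
width: 85.5
```

```bash
python3 cap.py wC 466 100 94
```

```text
[466.3  99.1 229.8] pred [274.4 207.3] blob [276.3 206.6] [261 191  32  32 784] at cap mid [467.8 100.5  87. ]
axis [467.8 100.8   0. ]
```

View pics/wC.png

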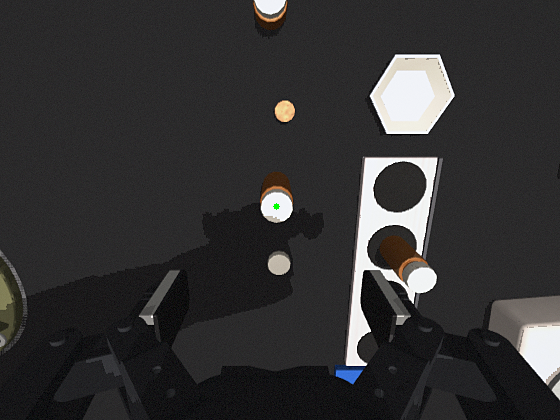

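The view shows the 78 vial standing on p2, near (420,275), and the 94 vial at (276,206). I'm picking up the 94 for p3.

Call:
apply_moves --pt "1 0.4 -36" --pt "2 0.4 -76" --pt "2 0.4 -112" --pt "2 0.4 -148" --pt "2 0.4 -170" --twist '[0,0,0,0,0]' --grip '[-1,-1,-1,-1,-0.8]'

```text
time_s: 19.15
tcp_pos: [465.9, 99.1, 56.3]
tool_rot: [[0.996, -0.092, -0.004], [-0.092, -0.996, -0.001], [-0.004, 0.001, -1.0]]
force: [0.5, -0.5, 0.1]
width: 77.3
```

Call:
apply_moves --pt "0 0 0" --pt "0 0 0" --pt "0 0 0" --pt "0 0 0" --pt "0 0 0" --twist '[0,0,0,0,0]' --grip '[-0.6,-0.3,0,0.2,0.4]'

```text
time_s: 19.57
tcp_pos: [469.3, 100.3, 61.7]
tool_rot: [[0.996, -0.091, 0.004], [-0.091, -0.996, 0.001], [0.003, -0.001, -1.0]]
force: [0.3, -0.0, 2.8]
width: 30.7
```

Call:
apply_moves --pt "0 0 0" --pt "0 0 0" --pt "0 0 0" --pt "0 0 0" --pt "0 0 0" --twist '[0,0,0,0,0]' --grip '[0.7,1,1,1,1]'

```text
time_s: 19.98
tcp_pos: [469.3, 100.3, 61.7]
tool_rot: [[0.996, -0.091, 0.004], [-0.091, -0.996, 0.001], [0.004, -0.001, -1.0]]
force: [0.0, -1.2, 6.7]
width: 30.7
```

Call:
apply_moves --pt "0 0 10" --pt "0 0 30" --pt "0 0 60" --pt "0 0 90" --pt "0 0 100" --twist '[0,0,0,0,0]' --grip '[1,1,1,1,1]'

```text
time_s: 20.4
tcp_pos: [469.6, 100.5, 164.8]
tool_rot: [[0.996, -0.091, 0.006], [-0.091, -0.996, 0.001], [0.006, -0.002, -1.0]]
force: [0.8, 0.2, -0.1]
width: 30.8
```

Call:
apply_moves --pt "12 -1 0" --pt "35 -3 0" --pt "62 -5 0" --pt "90 -7 0" --pt "112 -9 0" --twist '[0,0,0,0,0]' --grip '[1,1,1,1,1]'

```text
time_s: 20.82
tcp_pos: [581.3, 90.9, 160.5]
tool_rot: [[0.996, -0.091, 0.001], [-0.091, -0.996, 0.0], [0.001, -0.0, -1.0]]
force: [0.0, -0.3, -0.3]
width: 30.9
```

Call:
apply_moves --pt "15 -1 0" --pt "24 -2 0" --pt "28.5 -2.7 0" --pt "28.5 -2.7 0" --pt "28.5 -2.7 -15" --twist '[0,0,0,0,0]' --grip '[1,1,1,1,1]'

```text
time_s: 21.23
tcp_pos: [609.1, 88.6, 147.4]
tool_rot: [[0.996, -0.091, 0.004], [-0.091, -0.996, 0.001], [0.004, -0.001, -1.0]]
force: [0.3, 0.1, -0.7]
width: 30.9
```

Call:
apply_moves --pt "0 0 -20" --pt "0 0 -38" --pt "0 0 -50" --pt "0 0 -58" --pt "0 0 -62" --twist '[0,0,0,0,0]' --grip '[1,1,1,1,1]'

```text
time_s: 21.65
tcp_pos: [606.7, 88.3, 81.8]
tool_rot: [[0.996, -0.091, -0.002], [-0.091, -0.996, -0.0], [-0.002, 0.0, -1.0]]
force: [-0.8, 0.0, -1.2]
width: 30.8
```

Call:
apply_moves --pt "0 0 0" --pt "0 0 0" --pt "0 0 0" --pt "0 0 0" --pt "0 0 0" --twist '[0,0,0,0,0]' --grip '[1,1,1,1,1]'

```text
time_s: 22.07
tcp_pos: [608.5, 88.3, 83.6]
tool_rot: [[0.996, -0.091, 0.001], [-0.091, -0.996, 0.0], [0.001, -0.0, -1.0]]
force: [-0.1, -0.4, -0.9]
width: 30.8
```

Call:
apply_moves --pt "0 0 -2" --pt "0 0 -4" --pt "0.5 0 -6" --pt "0.5 0 -6" --pt "0.5 0 -6" --twist '[0,0,0,0,0]' --grip '[1,1,1,1,1]'

```text
time_s: 22.48
tcp_pos: [608.5, 88.3, 76.9]
tool_rot: [[0.996, -0.091, -0.0], [-0.091, -0.996, 0.0], [-0.0, -0.0, -1.0]]
force: [-1.6, -0.6, 1.9]
width: 30.9
```

Call:
apply_moves --pt "0 0 0" --pt "0 0 -0.4" --pt "0 0 -0.4" --pt "0 0 -0.4" --pt "0 0 -0.4" --twist '[0,0,0,0,0]' --grip '[0.8,0.4,0,-0.4,-0.8]'

```text
time_s: 22.9
tcp_pos: [608.5, 88.3, 76.2]
tool_rot: [[0.996, -0.091, -0.0], [-0.091, -0.996, -0.0], [-0.0, 0.0, -1.0]]
force: [0.3, -0.1, -0.8]
width: 65.3
```

Call:
apply_moves --pt "0 0 0" --pt "0 0 10" --pt "0 0 40" --pt "0 0 80" --pt "0 0 120" --twist '[0,0,0,0,0]' --grip '[-1,-1,-1,-1,-1]'

```text
time_s: 23.32
tcp_pos: [607.4, 88.1, 197.4]
tool_rot: [[0.996, -0.091, -0.002], [-0.091, -0.996, -0.0], [-0.002, 0.001, -1.0]]
force: [1.3, 0.7, 0.3]
width: 85.6
```

Call:
apply_moves --pt "-11 16 22" --pt "-30 43 22" --pt "-50 72 22" --pt "-71 102 22" --pt "-92 132 22" --twist '[0,0,0,0,0]' --grip '[-1,-1,-1,-1,-1]'

```text
time_s: 23.73
tcp_pos: [515.7, 221.3, 219.5]
tool_rot: [[0.996, -0.092, 0.001], [-0.092, -0.996, 0.001], [0.001, -0.001, -1.0]]
force: [0.4, 0.6, 0.3]
width: 85.4
```

Call:
apply_moves --pt "-20 28 0" --pt "-35 48 0" --pt "-40 56 0" --pt "-40 56 0" --pt "-40 56 0" --twist '[0,0,0,0,0]' --grip '[-1,-1,-1,-1,-1]'

```text
time_s: 24.15
tcp_pos: [476.8, 276.3, 218.9]
tool_rot: [[0.996, -0.09, 0.001], [-0.09, -0.996, -0.0], [0.001, 0.0, -1.0]]
force: [0.3, -0.5, -0.7]
width: 85.5
```

Call:
apply_moves --pt "0 0 0" --pt "0 0 0" --pt "0 0 0" --pt "0 0 0" --pt "0 0 0" --twist '[0,0,0,0,0]' --grip '[-1,-1,-1,-1,-1]'

```text
time_s: 24.57
tcp_pos: [476.9, 275.7, 218.3]
tool_rot: [[0.996, -0.092, -0.0], [-0.092, -0.996, -0.0], [-0.0, 0.0, -1.0]]
force: [0.1, -0.2, -0.4]
width: 85.3
```

```bash
python3 cap.py wD 477 276 46
```

```text
[476.8 275.8 218.4] pred [275.1 197.2] blob [276.2 197.1] [262 183  29  30 671] at cap mid [478.1 276.   39. ]
axis [478.2 276.2   0. ]
```

View pics/wD.png

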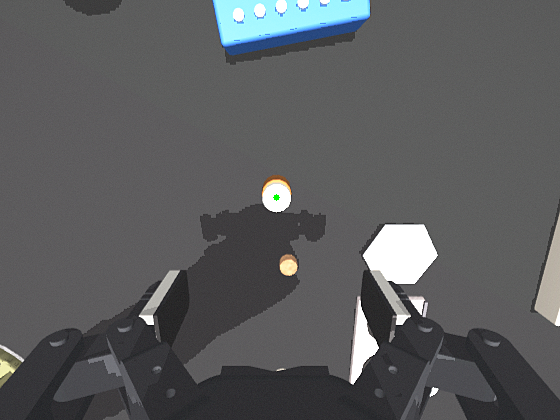

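Call:
apply_moves --pt "1.3 -0.6 -38" --pt "1.3 -0.6 -78" --pt "1.3 -0.6 -118" --pt "1.3 -0.6 -150" --pt "1.3 -0.6 -172" --twist '[0,0,0,0,0]' --grip '[-1,-1,-1,-1,-1]'

```text
time_s: 25.03
tcp_pos: [476.1, 274.5, 43.1]
tool_rot: [[0.996, -0.091, -0.003], [-0.091, -0.996, -0.002], [-0.003, 0.002, -1.0]]
force: [-0.2, -0.0, 0.4]
width: 85.3
```

Call:
apply_moves --pt "0 0 -6" --pt "0 0 -11" --pt "0 0 -14" --pt "0 0 -14" --pt "0 0 -14" --twist '[0,0,0,0,0]' --grip '[-1,-1,-0.8,-0.6,-0.3]'

```text
time_s: 25.45
tcp_pos: [479.0, 276.3, 33.9]
tool_rot: [[0.996, -0.091, 0.002], [-0.091, -0.996, 0.001], [0.002, -0.001, -1.0]]
force: [-0.8, 0.1, 0.3]
width: 57.9
```

Call:
apply_moves --pt "0 0 0" --pt "0 0 0" --pt "0 0 0" --pt "0 0 0" --pt "0 0 0" --twist '[0,0,0,0,0]' --grip '[0,0.3,0.6,1,1]'

```text
time_s: 25.87
tcp_pos: [478.7, 276.2, 33.8]
tool_rot: [[0.996, -0.091, 0.002], [-0.091, -0.996, 0.001], [0.002, -0.001, -1.0]]
force: [-0.5, -0.3, 6.5]
width: 29.8
```

Call:
apply_moves --pt "0 0 0" --pt "0 0 0" --pt "0 0 0" --pt "0 0 0" --pt "0 0 0" --twist '[0,0,0,0,0]' --grip '[1,1,1,1,1]'

```text
time_s: 26.28
tcp_pos: [478.7, 276.2, 33.9]
tool_rot: [[0.996, -0.091, 0.002], [-0.091, -0.996, 0.001], [0.002, -0.001, -1.0]]
force: [-1.2, 0.1, 6.3]
width: 29.9
```

Call:
apply_moves --pt "0 0 10" --pt "0 0 40" --pt "0 0 80" --pt "0 0 115" --pt "0 0 140" --twist '[0,0,0,0,0]' --grip '[1,1,1,1,1]'

```text
time_s: 26.7
tcp_pos: [478.6, 276.2, 176.7]
tool_rot: [[0.996, -0.091, 0.003], [-0.091, -0.996, 0.002], [0.003, -0.002, -1.0]]
force: [0.4, 0.7, 0.2]
width: 30.0
```

Call:
apply_moves --pt "4 -15 0" --pt "10 -37 0" --pt "18 -67 0" --pt "27 -100 0" --pt "36 -134 0" --twist '[0,0,0,0,0]' --grip '[1,1,1,1,1]'

```text
time_s: 27.12
tcp_pos: [514.0, 140.8, 173.5]
tool_rot: [[0.996, -0.089, 0.001], [-0.089, -0.996, 0.0], [0.001, -0.0, -1.0]]
force: [-0.1, 0.1, -0.4]
width: 29.8
```

Call:
apply_moves --pt "9 -34 0" --pt "18 -68 0" --pt "27 -102 0" --pt "36 -136 0" --pt "45 -168 0" --twist '[0,0,0,0,0]' --grip '[1,1,1,1,1]'

```text
time_s: 27.53
tcp_pos: [559.0, -28.2, 173.5]
tool_rot: [[0.996, -0.091, 0.001], [-0.091, -0.996, -0.0], [0.001, 0.0, -1.0]]
force: [0.5, 0.4, -0.7]
width: 30.1
```

Call:
apply_moves --pt "8 -30 0" --pt "16 -60 0" --pt "23 -85 0" --pt "27.5 -103 0" --pt "29.3 -109.5 0" --twist '[0,0,0,0,0]' --grip '[1,1,1,1,1]'

```text
time_s: 27.95
tcp_pos: [588.6, -138.6, 173.2]
tool_rot: [[0.996, -0.094, 0.001], [-0.094, -0.996, -0.001], [0.001, 0.001, -1.0]]
force: [-0.3, 0.2, -0.5]
width: 30.2
```

Call:
apply_moves --pt "0 0 0" --pt "0 0 -15" --pt "0 0 -45" --pt "0 0 -75" --pt "0 0 -95" --twist '[0,0,0,0,0]' --grip '[1,1,1,1,1]'

```text
time_s: 28.37
tcp_pos: [586.7, -134.0, 75.6]
tool_rot: [[0.996, -0.09, -0.002], [-0.09, -0.996, 0.001], [-0.002, -0.001, -1.0]]
force: [-1.6, 0.0, -0.9]
width: 30.0
```

Call:
apply_moves --pt "0 0 -10" --pt "0 0 -18" --pt "0 0 -22" --pt "0 0 -22" --pt "0 0 -22" --twist '[0,0,0,0,0]' --grip '[1,1,1,1,1]'

```text
time_s: 28.78
tcp_pos: [588.9, -135.7, 56.5]
tool_rot: [[0.996, -0.091, 0.002], [-0.091, -0.996, -0.0], [0.002, 0.0, -1.0]]
force: [-0.4, 0.3, -0.3]
width: 30.0
```

Call:
apply_moves --pt "0 0 -3" --pt "0 0 -5" --pt "0 0 -6" --pt "0 0 -6" --pt "0 0 -6" --twist '[0,0,0,0,0]' --grip '[1,1,1,1,1]'

```text
time_s: 29.2
tcp_pos: [588.1, -135.9, 49.5]
tool_rot: [[0.996, -0.091, 0.0], [-0.091, -0.996, -0.0], [0.0, 0.0, -1.0]]
force: [0.6, 0.4, -0.3]
width: 30.2
```

Call:
apply_moves --pt "0 0 -0.6" --pt "0 0 -0.6" --pt "0 0 -0.6" --pt "0 0 -0.6" --pt "0 0 -0.6" --twist '[0,0,0,0,0]' --grip '[1,1,0.8,0.5,0.2]'

```text
time_s: 29.62
tcp_pos: [588.1, -135.8, 48.8]
tool_rot: [[0.996, -0.091, 0.0], [-0.091, -0.996, 0.0], [0.0, -0.0, -1.0]]
force: [-0.4, -0.2, 0.8]
width: 34.2
```

Call:
apply_moves --pt "0 0 0" --pt "0 0 0" --pt "0 0 0" --pt "0 0 0" --pt "0 0 0" --twist '[0,0,0,0,0]' --grip '[-0.2,-0.6,-1,-1,-1]'

```text
time_s: 30.03
tcp_pos: [588.1, -135.8, 48.8]
tool_rot: [[0.996, -0.091, -0.0], [-0.091, -0.996, 0.0], [-0.0, -0.0, -1.0]]
force: [-0.4, -0.3, -0.1]
width: 85.2
```

Call:
apply_moves --pt "0 0 15" --pt "0 0 50" --pt "0 0 90" --pt "0 0 130" --pt "0 0 165" --twist '[0,0,0,0,0]' --grip '[-1,-1,-1,-1,-1]'

```text
time_s: 30.45
tcp_pos: [588.1, -135.8, 216.3]
tool_rot: [[0.996, -0.091, 0.001], [-0.091, -0.996, -0.0], [0.001, 0.0, -1.0]]
force: [0.4, 0.3, -0.2]
width: 85.6
```

Call:
apply_moves --pt "0 0 30" --pt "0 0 60" --pt "0 0 90" --pt "0 0 110" --pt "0 0 110" --twist '[0,0,0,0,0]' --grip '[-1,-1,-1,-1,-1]'

```text
time_s: 30.87
tcp_pos: [590.0, -136.2, 329.2]
tool_rot: [[0.996, -0.091, 0.008], [-0.091, -0.996, -0.002], [0.008, 0.001, -1.0]]
force: [0.2, 0.1, -0.5]
width: 85.2
```

Call:
apply_moves --pt "0 0 0" --pt "0 0 0" --pt "0 0 0" --pt "0 0 0" --pt "0 0 0" --twist '[0,0,0,0,0]' --grip '[-1,-1,-1,-1,-1]'

```text
time_s: 31.28
tcp_pos: [587.6, -135.7, 322.6]
tool_rot: [[0.996, -0.091, -0.002], [-0.091, -0.996, 0.0], [-0.002, -0.0, -1.0]]
force: [-0.1, 0.6, 0.2]
width: 85.4
```

```bash
cat > fin.py <<'E'
from rig import arm; from h import *
T=[("46",46,(588.1,-135.8)),("62",62,(594.9,-61.1)),("78",78,(601.7,13.6)),("94",94,(608.5,88.3))]
F={n:arm.grab_frame(n) for n in("wrist","scene")}
print(arm.get_state()["tcp_pos"].round(1))
for n,f in F.items():
    p=f["pixels"].astype(int); amb=(p[...,0]>p[...,2]+30)
    v=cv2.resize(f["pixels"],None,fx=2,fy=2)
    for k,h,(x,y) in T:
        # cap outline and pad outline where they should be
        for z,r,c in((15+h,14.5,(0,255,0)),(15,30,(255,0,255)),(15,16,(0,255,255))):
            q=np.array([proj(f,(x+r*np.cos(t),y+r*np.sin(t),z)) for t in np.linspace(0,6.28,40)])*2+.5
            cv2.polylines(v,[q.astype(np.int32)],True,c,1)
    if n=="scene": v=v[300:660,300:800]; v=cv2.resize(v,None,fx=1.6,fy=1.6)
    else: v=cv2.resize(v,(800,600))
    cv2.imwrite(f"pics/fin_{n}.png",v[:,:,::-1])
E
python3 fin.py
```

```text
[ 587.8 -135.8  323.1]
```

View pics/fin_wrist.png

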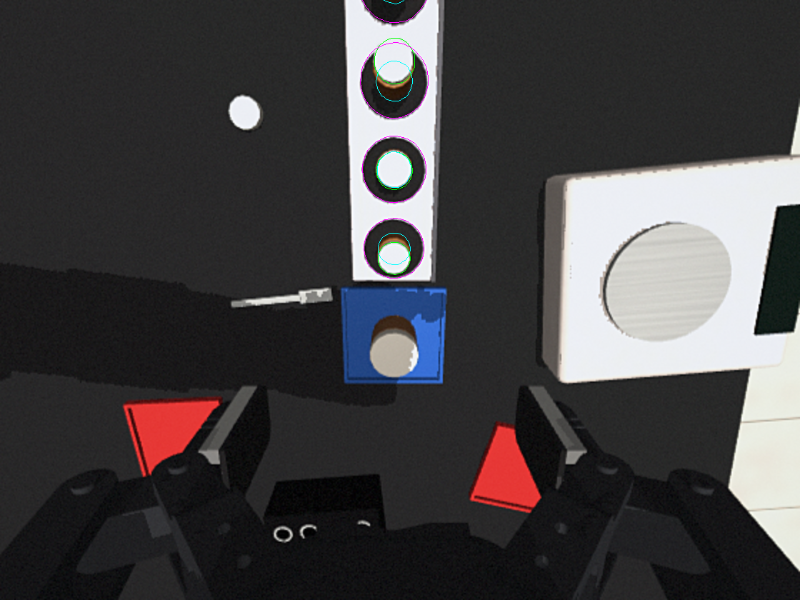

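View pics/fin_scene.png

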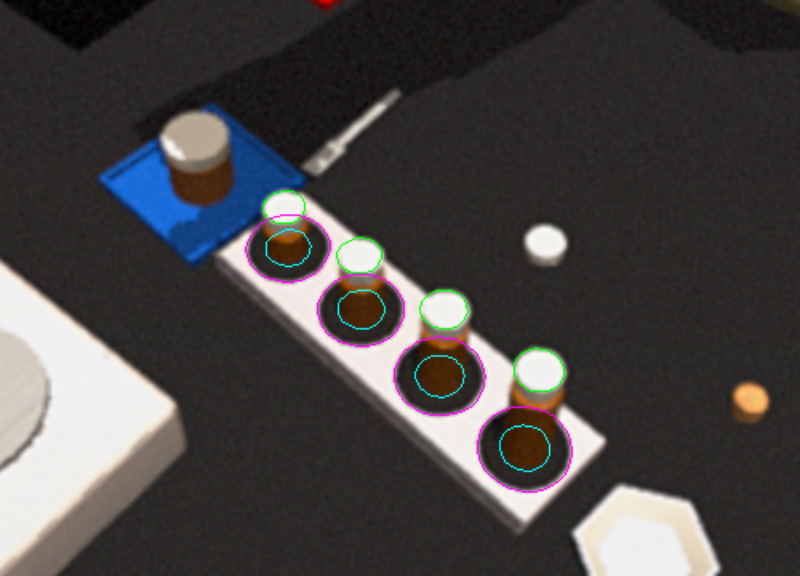

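Both views show the expected rim and pad circles matching the pictures. The jar stands in the blue tray, the vials rise in height away from it, each is centred on its pad, and the gripper is well clear.

```bash
python3 -c "
from rig import arm
print(arm.sign_off())"
```

```text
the job is handed in; nothing more can be done
None
```

I stood the jar in the blue tray, then placed the 46, 62, 78 and 94 mm vials on the four pads, shortest next to the tray and tallest at the far end. I handed the job in at about 31 s of the 128 s allowed; no verdict was reported.

My last checks were a wrist view and a scene view with the expected cap and pad outlines drawn over them. Everything stood upright and free, and in the scene view all four vials looked centred on their pads to within about 1–2 mm. The open gripper was at z ≈ 323 mm, well clear of everything.

- **Cameras:** the wrist and scene cameras disagreed by about 1.5 mm along the row, so I used the average.
- **62 mm vial:** the automatic cap fit after placing it failed because it merged with the white rail. I checked that vial by eye in the picture instead.
- **94 mm vial:** it was out of frame in the last wrist view, so its final check rests on the scene view alone.

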